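# Bring the glue-up press down on the slabs

### The job

Two sawn stone slabs lie freshly glued on the bed of the small hand press: clamp them. Press down the ridged thumb plate of the ratchet pawl with the fingertips until the pawl is clear of the teeth, keep it pressed and so push the arm all the way down past the teeth to its stop, the foot bearing on the slabs; then let go, so that the pawl drops into the bottom notch and locks the arm there. Take hold of nothing, lift nothing, keep off the black grip, and do not shift the slabs or the things beside the press.

Things in the scene. Friction and masses are not known exactly. Their poses are not given: they have to be found in the camera images.
- press: grey cast-iron hand press bolted to the bench: base plate 225 x 110 x 16 mm, longest along x. Origin: on the bench top, 2.5 mm behind the middle of the base plate; x points back (to the hinge column), -x to the front (grip end), y left, z up. Its place and yaw differ each time
- press_hinge (a point): axis of the arm's hinge on top of the column, 82 mm behind the press origin, 85 mm above the bench. The arm turns in the press's xz plane. A fixed toothed steel quadrant, tip radius 80 mm, stands round it. The pivot is stiff: the arm stays where it is left; with the pawl free about 7 N on the thumb plate moves it, about 13 N near the bottom against the foot's spring
- press_arm (a joint): arm angle in rad, growing downward. 0: the arm points forward (press -x) and 0.541 rad above level; 0.541: level; rubber bumpers stop it at 0.5515. The pawl's bottom notch locks it between 0.52 and 0.5515; higher teeth stop it from going down at about 0.40, 0.27, 0.14 and 0.01. Starts between 0 and 0.2
- press_pawl (a joint): pawl angle on the arm in rad, growing as the thumb plate is pressed. 0: nose fully in a notch; up to 0.08 it may ride on a tooth; above 0.085 clear of the teeth; 0.15: end of travel, the push then goes into the arm. A spring returns it (1.5 N at first, 3.5 N fully pressed, at the plate). With the nose in the teeth the arm cannot go down
- thumb_plate (a point): middle of the upper face of the pawl's ridged steel thumb plate, 34 mm (along the arm) x 30 x 4 mm, above the arm. At rest it is 165 mm from the hinge along the arm and 29.5 mm above the arm's centre line, face parallel to the arm; fully pressed it sinks 11 mm towards the arm and shifts 4 mm forward
- foot_pad (a point): middle of the under side of the press's round rubber foot, 28 mm across, under the arm 122 mm from the hinge; it has a spring of 0.7 N/mm and yields about 7 mm when the arm is down on the slabs
- slab_lower: pale agate slab 59 x 82 x 6 mm, lying on the press's rubber bed 19 mm above the bench; origin in the middle of its under side
- slab_upper: red jasper slab 52 x 73 x 6 mm lying on the lower one; origin in the middle of its under side. The foot comes down on it
- glue_tube: red and white glue tube 63 x 189 x 42 mm lying left of the press; a bystander; origin in the middle of its under side
- loupe: folding loupe 26 x 59 x 15 mm lying right of the press; a bystander; origin in the middle of its under side
- dropper: small brown dropper bottle, 34 mm across and 102 mm tall, standing right of the press; a bystander; origin in the middle of its under side
- press_grip: black round grip sleeve, free to revolve, at the front end of the arm, 25 mm thick, from 174 to 226 mm from the hinge, lower than the thumb plate and in front of it; origin on the arm's centre line at its rear end, its -x pointing out along the arm. It moves only the arm, not the pawl; not needed here
Things that resemble listed ones, but are neither listed nor needed, are in the scene too. What is shaped like the slab_upper but blue, green or pink is not meant.

How it is judged:
On the way, in this order (a step that is already met when the one before it is completed fails the run):
1. the pawl is pressed clear of the teeth while the arm is still up (value of joint press_pawl above 0.11 rad and value of joint press_arm below 0.4 rad), for 0.1 s.
2. the arm has been pushed down past the teeth and the foot bears on the upper slab (value of joint press_arm above 0.51 rad and contact force between press_foot and slab_upper above 3 N), for 0.2 s.
At the end, for the whole second after the job is handed in: the arm is down (press_arm above 0.515 rad), the pawl is back in the bottom notch (press_pawl below 0.04 rad), the foot presses on the upper slab with more than 4 N, both slabs lie within 12 mm of where they began, and all is at rest (value of joint press_arm above 0.515 rad and value of joint press_pawl below 0.04 rad and velocity of joint press_arm between -0.02 and 0.02 rad/s and contact force between press_foot and slab_upper above 4 N and distance of each of slab_upper, slab_lower from where it was at the start of the episode below 0.012 m); the robot touches nothing.
It fails at once if a slab is shifted or lifted by more than 15 mm (distance of any of slab_upper, slab_lower from where it was at the start of the episode above 0.015 m).
It fails at once if a thing beside the press is shifted or lifted by more than 15 mm (distance of any of glue_tube, loupe, dropper from where it was at the start of the episode above 0.015 m).
It fails at once if the arm is lifted above its highest start (value of joint press_arm below -0.05 rad).
It fails at once if the black grip is gripped or leaned on with more than 15 N (contact force between the fingers and press_grip above 15 N).
It also fails if it takes over 32 s, if anything falls off the work surface, if the arm or the gripper's body presses on something with over 40 N, if the wrist force passes 120 N, or if a joint passes its speed limit or range.

### The arm

A 7-joint arm with a two-finger parallel gripper is mounted at the origin on a cart in front of the work surface, level with it; the furniture and walls round the work are solid. World frame = base frame: x ahead of the robot, y to its left, z up, the work surface at z = 0. Lengths are in m, angles in rad, forces in N, time in s.
With the tool pointing down it reaches from about 0.425 to 0.95 m from the base axis. Payload 16.7 kg.
Tool frame: the origin (TCP) lies at the very end of the fingers, on their centre line; the grasp point (between the pads) lies r.hold_point_z behind it (r.hold_point_z is the distance from the TCP to the grasp point, in m); z points along the fingers, y is the line along which they close (so a half turn about z gives the same grasp; the last joint's range is limited). The gripper opens to 94 mm and grips with 3 to 60 N. Pads are 16 mm wide; open, the fingers measure 119 mm over their backs; the gripper's body (75 mm by 177 mm) begins 78 mm behind the grasp point.
Start: joints at [1.063, 0.426, 0.074, 1.606, -0.034, 1.111, -0.067], TCP at [0.236, -0.632, 0.167] pointing down, gripper open.
Joint ranges: [-2.85, 2.85], [-0.5, 2.14], [-1.23, 1.37], [0.21, 2.46], [-1.02, 4.16], [0.16, 2.05], [-2.73, 2.73]. Speed limits (rad/s): [1.89, 1.89, 2.39, 2.39, 3.01, 3.01, 3.01].

### API

Orientations are given as a unit quaternion [x, y, z, w].
In Python, from bench import r gives the robot as it stands.
- The arm moves only by the tool apply_moves, never from a script. Its arguments are lists of equal length, an entry for each row: "offset": the shift along the tool's x, y, z normalised to -1 to 1, where 1 is 500 mm, a list of three; "rot": the turn, a rotation vector about the tool's x, y, z normalised to -1 to 1, where 1 is pi/2 rad, a list of three. In form: {"offset": [[dx, dy, dz], ...], "rot": [[rx, ry, rz], ...]}. A call has 1 to 20 rows; each row is the pose to reach, as a shift and turn from the pose commanded when the call began, along the tool's axes at that moment; what a row does not reach only later rows make up. A row lasts 1/12 s, in which the tool goes at most 41.7 mm and 7.16 degrees, less where a joint would pass 70% of its speed; a pose out of reach is approached as far as the arm can. A call with a number of a shift or a turn outside -1 to 1 is refused whole. A call with a gripper value outside its range is refused whole. "fingers" is the closure, from 0 (fully open) to 1 (shut), set as the call begins (left out, the last holds). The fingers move at their own pace and stop on an object; "grip_force" is the grip in N (left out, the last holds). Time passes only in rows, so rows that repeat a pose let the fingers close. It gives the time, the measured TCP pose, the force, the opening and the grip force at its end, in the units of the state.
- r.get_state(): the state, without advancing time (a new reading comes with each control period).
- r.read_camera(name): name is "scene" or "top"; returns a dict with "frame" (480x640x3 uint8, red, green, blue), "depth" (480x640 float32, m along the optical axis (not along the pixel's ray), 0 where there is no reading), "intrinsics" (3x3 intrinsics, pixels), "camera_from_world" (4x4, takes a point from world to camera coordinates). Camera axes: x right, y down, z forward; pixel columns grow to the right and rows downward; lengths in m; the calibration is good to about 2 mm. A picture is of the moment at which its call begins.
- r.hand_in(): hands the job in; it is judged then, once.
The state is a dict: "time": time; "joints": joint angles; "joint_vel": joint speeds; "tau": joint torques, N m; "tcp_pos": TCP position; "tool_rot": TCP orientation; "wrist_force": force on the tool from outside, world axes, zero at the start; "torque": the same for the moment, N m; "gripper_width": finger opening in m; "gripper_force": force on a finger pad.
Only numpy, scipy, OpenCV 4.12 (cv2) and the standard library are available. Lean on these libraries where they do the work, as an engineer would, in place of code of your own. Each camera call takes 0.05 s, during which the arm holds its last target. There are 200 camera calls.

## Working session

There is one attempt and no reset: what is moved stays moved. The work goes in short steps, Python scripts to look and compute and a tool call to move; the robot and the scene stay as the last step left them, time stands still between calls to the robot, and variables do not carry over. Pictures are saved under pics/ and viewed, at most 10 in all, crops included, and the job is handed in when it is done.

Besides the shell and the picture viewer there is one more tool, called after "Call:" by a JSON object that holds its "op" and its "data", one argument or row to a line. apply_moves: Moves the arm, as the interface text tells. Its arguments: {"type":"object","properties":{"offset":{"type":"array"},"rot":{"type":"array"},"fingers":{"type":"number"},"grip_force":{"type":"number"}},"required":["offset","rot"]}

```bash
mkdir -p pics
python3 - <<'E'
from bench import r
import cv2,numpy as np
for n in("scene","top"):
    c=r.read_camera(n);cv2.imwrite(f"pics/{n}0.png",c["frame"][:,:,::-1]);np.savez(f"{n}0.npz",**c)
s=r.get_state();print(s,r.hold_point_z)
E
```

```text
{'time': 0.1, 'joints': array([ 1.06351108,  0.42665091,  0.07386296,  1.60654822, -0.03408377,
        1.11077403, -0.0671089 ]), 'joint_vel': array([-6.92924443e-04, -8.67904302e-04,  2.26711422e-03, -4.02605798e-03,
        5.89923664e-04, -7.57745617e-05, -5.92899813e-05]), 'tau': array([ 1.01859009e-02, -9.37446141e+01,  3.67879540e+00, -4.55034614e+01,
       -4.83206834e-02,  1.67911174e-02,  1.25665383e-04]), 'tcp_pos': array([ 0.23619328, -0.63186462,  0.16635603]), 'tool_rot': array([ 9.84044972e-01,  1.77919022e-01, -1.46615391e-04, -5.41069456e-04]), 'wrist_force': array([ 0.01907277, -0.30554571, -1.14560866]), 'torque': array([ 0.02361825, -0.0171763 , -0.04736162]), 'gripper_force': 0.0, 'gripper_width': 0.0940843741593037} 0.0188
```

View pics/scene0.png

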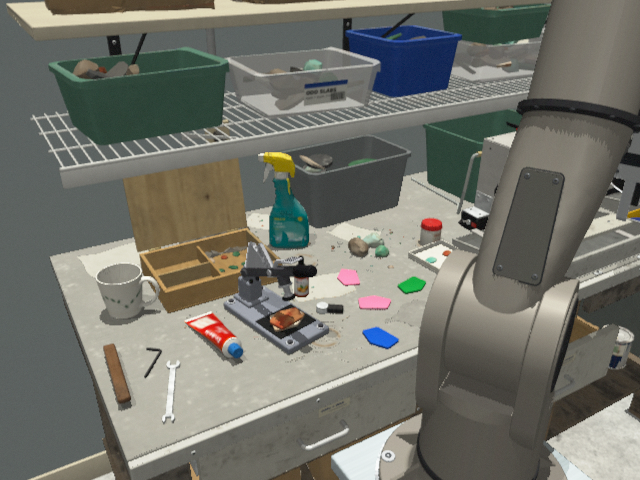

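View pics/top0.png

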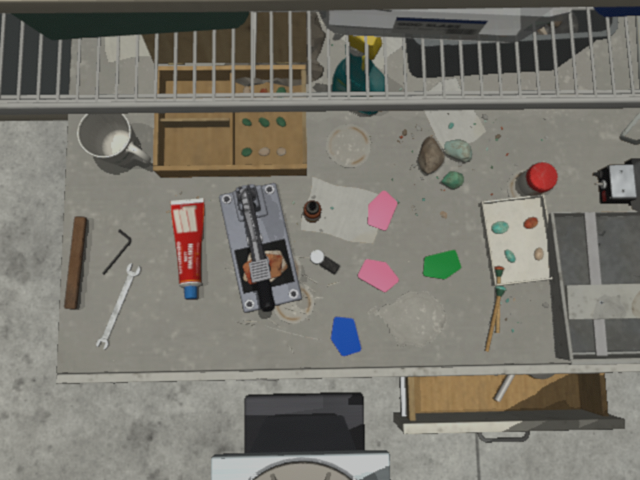

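The top view shows the press at about (262,245), with its hinge at (246,200), thumb plate at (260,270) and grip at (265,297). The glue tube is at (188,250), the dropper at (313,210) and the loupe at (325,262). Next I zoom in and measure.

```bash
cat > h.py <<'E'
import numpy as np
def cloud(c):
    K=c["intrinsics"];d=c["depth"];v,u=np.mgrid[:480,:640]
    p=np.stack([(u-K[0,2])/K[0,0]*d,(v-K[1,2])/K[1,1]*d,d,np.ones_like(d)],-1)
    return (p@np.linalg.inv(c["camera_from_world"]).T)[...,:3]
def proj(c,P):
    q=c["camera_from_world"]@np.append(P,1);q=c["intrinsics"]@q[:3];return q[:2]/q[2]
E
python3 - <<'E'
import numpy as np,cv2
from h import *
t=dict(np.load("top0.npz"));s=dict(np.load("scene0.npz"));P=cloud(t)
a=cv2.resize(t["frame"][170:320,210:340,::-1],None,fx=4,fy=4,interpolation=cv2.INTER_CUBIC)[:, :400]
b=cv2.resize(s["frame"][230:360,215:335,::-1],None,fx=4,fy=4,interpolation=cv2.INTER_CUBIC)[:, :400]
o=np.zeros((600,800,3),np.uint8);o[:a.shape[0],:400]=a;o[:b.shape[0],400:]=b;cv2.imwrite("pics/z.png",o)
np.set_printoptions(precision=4,suppress=True)
for v,u in [(270,260),(262,258),(275,262),(297,265),(200,246),(190,270),(195,226),(305,245),(295,295),(250,320)]:print(u,v,P[v,u])
# base plate top: height 12-18mm
R=P[170:325,205:310].reshape(-1,3);m=abs(R[:,2]-.016)<.004
q=R[m][:,:2].astype(np.float32);rc=cv2.minAreaRect(q);print(m.sum(),rc,cv2.boxPoints(rc))
print("base",P[460,288], "tcp px",proj(t,[.236,-.632,.166]),np.linalg.inv(t["camera_from_world"])[:3,3])
E
```

```text
260 270 [0.4653 0.0552 0.1703]
258 262 [0.4781 0.0585 0.1684]
262 275 [0.4571 0.0519 0.1738]
265 297 [0.4226 0.047  0.1782]
246 200 [0.5811 0.0789 0.1536]
270 190 [0.628  0.0484 0.0214]
226 195 [0.6196 0.1301 0.0212]
245 305 [0.4157 0.0946 0.022 ]
295 295 [0.4325 0.0042 0.0164]
320 250 [ 0.5163 -0.0432  0.0027]
3847 ((0.5355085134506226, 0.06966850906610489), (0.2590302526950836, 0.18922053277492523), 2.709542751312256) [[ 0.4017  0.1581]
 [ 0.4106 -0.031 ]
 [ 0.6694 -0.0187]
 [ 0.6604  0.1703]]
base [ 0.1403  0.0204 -0.0008] tcp px [705.6753 410.9129] [ 0.3829 -0.0187  1.0737]
```

View pics/z.png

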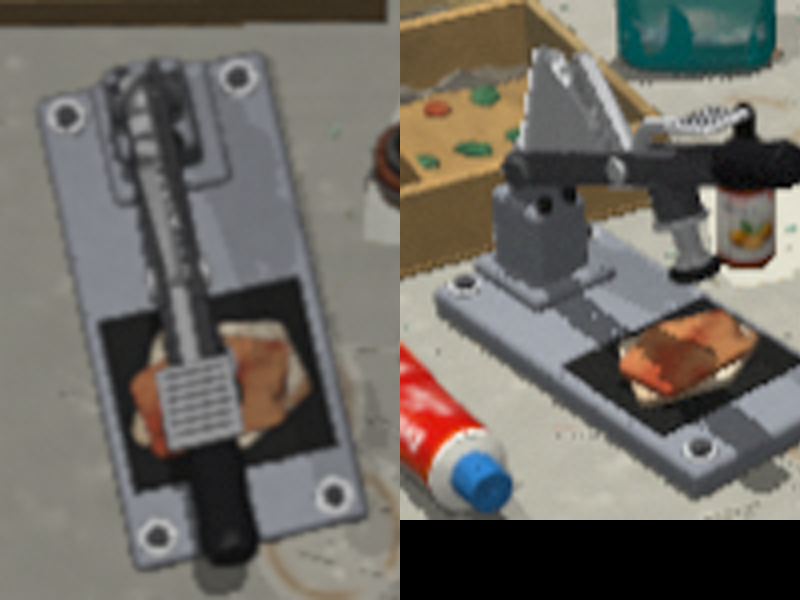

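Run:
```python
import numpy as np
from h import *
np.set_printoptions(precision=4,suppress=True)
t=dict(np.load("top0.npz"));P=cloud(t)
O=np.linalg.inv(t["camera_from_world"])[:3,3];K=t["intrinsics"];R=t["camera_from_world"][:3,:3]
def hit(u,v,z):
    d=R.T@np.linalg.inv(K)@[u,v,1];return O+d*(z-O[2])/d[2]
px=np.array([(40,100),(268,55),(365,515),(135,570)])/4+[210,170]-.375
c=np.array([hit(u,v,.016) for u,v in px]);print(c)
f=(c[0]+c[1]-c[2]-c[3])[:2];ex=f/np.linalg.norm(f);print("len",np.linalg.norm(f)/2,np.linalg.norm(c[0]-c[1]),np.linalg.norm(c[3]-c[2]))
ey=np.array([-ex[1],ex[0]]);o=c.mean(0)[:2]+.0025*ex;print("origin",o,"yaw",np.arctan2(ex[1],ex[0]));
h=o+.082*ex
# thumb plate plane
x=[];
for v in range(262,279):
  for u in range(253,267):
    p=P[v,u]
    if .155<p[2]<.19:
        l=(p[:2]-o)@np.c_[ex,ey]; x.append([l[0]-.082,l[1],p[2]-.085])
x=np.array(x);A=np.c_[x[:,:2],np.ones(len(x))];m=np.linalg.lstsq(A,x[:,2],rcond=None)[0];print(len(x),m,x.min(0),x.max(0))
# corners of thumb plate px
pt=(np.array([(157,372),(232,354),(242,435),(168,450)])/4+[210,170]-.375)
for q in (0,.05,.1,.15,.2):
    a=.541-q
    c=np.array([-np.cos(a)*.165-np.sin(a)*.0295, -np.sin(a)*-.165+np.cos(a)*.0295])
    w=np.r_[h+c[0]*ex,.085+c[1]]
    print(q,w,proj(t,w),c)
print(pt.mean(0))
```

```text
[[ 0.6216  0.1427  0.016 ]
 [ 0.6418  0.0362  0.016 ]
 [ 0.4262 -0.0064  0.016 ]
 [ 0.4031  0.0982  0.016 ]]
len 0.2214065436824778 0.10831656860124095 0.10716051318055896
origin [0.5256 0.0682] yaw 0.19805266918071282
238 [-0.3396  0.0136  0.0395] [-0.1589 -0.0124  0.0819] [-0.1289  0.0117  0.095 ]
0 [0.4525 0.0535 0.1953] [259.8364 276.8893] [-0.1566  0.1103]
0.05 [0.4497 0.0529 0.1888] [260.5478 278.9924] [-0.1594  0.1038]
0.1 [0.4474 0.0525 0.1821] [261.2113 280.8267] [-0.1618  0.0971]
0.15 [0.4454 0.0521 0.1752] [261.8255 282.3914] [-0.1638  0.0902]
0.2 [0.4439 0.0518 0.168 ] [262.3896 283.6871] [-0.1654  0.083 ]
[259.5625 270.3125]
```

```bash
cat >> h.py <<'E'
from scipy.spatial.transform import Rotation as Ro
YAW=.198
o=np.array([.5256,.0682]);ex=np.array([np.cos(YAW),np.sin(YAW)])
def plate(a,along,up):  # world point at arm elevation a
    x=-np.cos(a)*along+np.sin(a)*up; z=np.sin(a)*along+np.cos(a)*up
    return np.r_[o+(.082+x)*ex,.085+z]
def tool(t): # tool x along press x, z down, back leaning to press +x by t
    return Ro.from_euler('z',YAW)*Ro.from_euler('x',np.pi)*Ro.from_euler('y',t)
def delta(p0,R0,p,R):
    return (R0.inv().apply(p-p0)/.5).round(4),((R0.inv()*R).as_rotvec()/(np.pi/2)).round(4)
E
python3 - <<'E'
from h import *
from bench import r
np.set_printoptions(precision=4,suppress=True)
t=dict(np.load("top0.npz"));sc=dict(np.load("scene0.npz"))
s=r.get_state();p0=s["tcp_pos"];R0=Ro.from_quat(s["tool_rot"])
for c in(t,sc):
    P=cloud(c)[c["depth"]>0].reshape(-1,3)
    a=np.array([.236,-.632]);b=np.array([.465,.055])
    for k in np.linspace(0,1,9):
        m=np.linalg.norm(P[:,:2]-(a+k*(b-a)),axis=1)<.13
        print(k.round(2),(a+k*(b-a)).round(3),m.sum(),np.percentile(P[m,2],[50,98,100]) if m.any() else '')
print(tool(.18).as_matrix())
for al,q in((.36,.2),(.36,0)):
    w=plate(.36,.165,.0295);print(w)
print("above",delta(p0,R0,w+[0,0,.06],tool(.18)))
print("high start",delta(p0,R0,p0+[0.1,0,.1],R0))
print("mid high",delta(p0,R0,np.array([.42,-.25,.28]),tool(.18)))
E
```

```text
0.0 [ 0.236 -0.632] 5345 [-0.0746  0.0688  0.0737]
0.12 [ 0.265 -0.546] 11422 [-0.0042  0.0685  0.074 ]
0.25 [ 0.293 -0.46 ] 14584 [-0.0001  0.068   0.074 ]
0.38 [ 0.322 -0.374] 14197 [0.0002 0.0611 0.0724]
0.5 [ 0.351 -0.288] 14165 [0.0004 0.0094 0.0234]
0.62 [ 0.379 -0.203] 14619 [0.0008 0.0079 0.0128]
0.75 [ 0.408 -0.117] 15458 [0.0009 0.0132 0.0244]
0.88 [ 0.436 -0.031] 15752 [0.0017 0.1751 0.1849]
1.0 [0.465 0.055] 15778 [0.0023 0.1751 0.1849]
0.0 [ 0.236 -0.632] 5162 [-0.0028  0.363   0.4327]
0.12 [ 0.265 -0.546] 4703 [-0.048   0.3647  0.4327]
0.25 [ 0.293 -0.46 ] 1461 [-0.0686  0.3452  0.347 ]
0.38 [ 0.322 -0.374] 0 
0.5 [ 0.351 -0.288] 1133 [0.0007 0.0072 0.0096]
0.62 [ 0.379 -0.203] 4579 [0.0004 0.0077 0.0098]
0.75 [ 0.408 -0.117] 8652 [0.     0.0119 0.0249]
0.88 [ 0.436 -0.031] 8915 [0.0018 0.1721 0.1842]
1.0 [0.465 0.055] 9888 [0.0083 0.1712 0.1842]
[[ 0.9646  0.1967  0.1755]
 [ 0.1935 -0.9805  0.0352]
 [ 0.179   0.     -0.9838]]
[0.4648 0.056  0.1707]
[0.4648 0.056  0.1707]
above (array([ 0.9099, -1.1287, -0.1276]), array([-0.0099,  0.1145,  0.1014]))
high start (array([ 0.1873,  0.0698, -0.2001]), array([0., 0., 0.]))
mid high (array([ 0.6117, -0.5869, -0.2267]), array([-0.0099,  0.1145,  0.1014]))
```

Run:
```python
from h import *
from bench import r
s=r.get_state();p0=s["tcp_pos"];R0=Ro.from_quat(s["tool_rot"])
print(delta(p0,R0,np.array([.42,-.25,.28]),tool(-.18)))
print(delta(p0,R0,np.array([.45,-.05,.28]),tool(-.18)))
```

```text
(array([ 0.6117, -0.5869, -0.2267]), array([ 0.0084, -0.1142,  0.1015]))
(array([ 0.808 , -0.9406, -0.2263]), array([ 0.0084, -0.1142,  0.1015]))
```

Call:
{"op": "apply_moves", "data": {
  "offset": [
    [0.04,0,-0.08],
    [0.1,0,-0.16],
    [0.15,-0.05,-0.2],
    [0.612,-0.587,-0.227],
    [0.612,-0.587,-0.227],
    [0.612,-0.587,-0.227],
    [0.612,-0.587,-0.227],
    [0.612,-0.587,-0.227],
    [0.612,-0.587,-0.227],
    [0.612,-0.587,-0.227],
    [0.612,-0.587,-0.227],
    [0.808,-0.94,-0.227],
    [0.808,-0.94,-0.227],
    [0.808,-0.94,-0.227],
    [0.808,-0.94,-0.227],
    [0.808,-0.94,-0.227],
    [0.808,-0.94,-0.227],
    [0.808,-0.94,-0.227],
    [0.808,-0.94,-0.227]
  ],
  "rot": [
    [0,0,0],
    [0,0,0],
    [0,0,0],
    [0.008,-0.114,0.1015],
    [0.008,-0.114,0.1015],
    [0.008,-0.114,0.1015],
    [0.008,-0.114,0.1015],
    [0.008,-0.114,0.1015],
    [0.008,-0.114,0.1015],
    [0.008,-0.114,0.1015],
    [0.008,-0.114,0.1015],
    [0.008,-0.114,0.1015],
    [0.008,-0.114,0.1015],
    [0.008,-0.114,0.1015],
    [0.008,-0.114,0.1015],
    [0.008,-0.114,0.1015],
    [0.008,-0.114,0.1015],
    [0.008,-0.114,0.1015],
    [0.008,-0.114,0.1015]
  ],
  "fingers": 1,
  "grip_force": 20
}}

```text
time: 1.68
tcp_pos: [0.4503, -0.0489, 0.2803]
tool_rot: [0.991, 0.1, -0.089, 0.01]
wrist_force: [-0.4, -1.5, 0.4]
gripper_width: 0.0002
gripper_force: 0.0
```

Run:
```python
from h import *
from bench import r
np.set_printoptions(precision=4,suppress=True)
s=r.get_state();p0=s["tcp_pos"];R0=Ro.from_quat(s["tool_rot"]);print(R0.as_matrix()[:,2])
T=tool(-.18);w=plate(.36,.165,.0295)
print(delta(p0,R0,w+[0,0,.04],T))
print("from there:")
p1=w+[0,0,.04]
for n,p in [("touch",w),("pressed",plate(.36,.169,.0185))]+[(f"{a:.2f}",plate(a,.169,.0185)) for a in(.3,.2,.1,.0,-.01,-.04)]:print(n,p,delta(p1,T,p,T)[0])
```

```text
[-0.1748 -0.0372 -0.9839]
(array([ 0.0941, -0.1999,  0.1241]), array([ 0.0013, -0.0002,  0.0021]))
from there:
touch [0.4648 0.056  0.1707] [ 0.0143 -0.      0.0787]
pressed [0.4573 0.0545 0.1618] [ 0.0025 -0.      0.0989]
0.30 [0.4531 0.0536 0.1526] [-0.0027 -0.      0.1186]
0.20 [0.4472 0.0525 0.1367] [-0.0088 -0.      0.1521]
0.10 [0.4429 0.0516 0.1203] [-0.0114 -0.      0.186 ]
0.00 [0.4403 0.0511 0.1035] [-0.0107 -0.      0.2199]
-0.01 [0.4401 0.0511 0.1018] [-0.0105 -0.      0.2233]
-0.04 [0.4397 0.051  0.0967] [-0.0095 -0.      0.2335]
```

Call:
{"op": "apply_moves", "data": {
  "offset": [
    [0.094,-0.2,0.06],
    [0.094,-0.2,0.06],
    [0.094,-0.2,0.124],
    [0.094,-0.2,0.124],
    [0.094,-0.2,0.124],
    [0.094,-0.2,0.124]
  ],
  "rot": [
    [0,0,0],
    [0,0,0],
    [0,0,0],
    [0,0,0],
    [0,0,0],
    [0,0,0]
  ]
}}

```text
time: 2.18
tcp_pos: [0.4651, 0.0528, 0.211]
tool_rot: [0.991, 0.098, -0.089, 0.01]
wrist_force: [0.8, -1.1, 0.7]
gripper_width: 0.0003
gripper_force: 0.0
```

Run:
```python
from bench import r
import cv2,numpy as np
o=np.zeros((480,800,3),np.uint8)
t=r.read_camera("top");s=r.read_camera("scene")
o[:,:400]=cv2.resize(t["frame"][170:320,190:315,::-1],(400,480));o[:,400:]=cv2.resize(s["frame"][200:350,210:335,::-1],(400,480))
cv2.imwrite("pics/b.png",o);st=r.get_state();print(st["time"],st["tcp_pos"],st["wrist_force"],st["joints"])
```

```text
2.2833 [0.46576008 0.05262408 0.21195994] [0.43503231 0.75063918 0.97041366] [ 0.08659897  0.19444761 -0.37768599  1.84398164  0.05901094  1.29485803
 -1.68756339]
```

View pics/b.png

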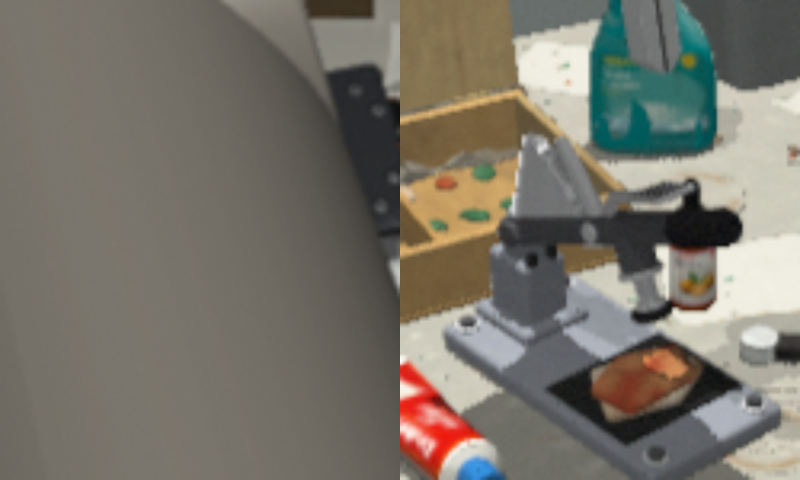

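The fingertips hang about 40 mm above the thumb plate, at right panel (655,60) with the plate at (650,190). Top view is blocked by the robot's own arm. I descend slowly and press the pawl.

Call:
{"op": "apply_moves", "data": {
  "offset": [
    [0.007,-0.006,0.03],
    [0.013,-0.006,0.06],
    [0.013,-0.006,0.07],
    [0.012,-0.006,0.078],
    [0.01,-0.006,0.084],
    [0.007,-0.006,0.09],
    [0.004,-0.006,0.096],
    [0.003,-0.006,0.1],
    [0.003,-0.006,0.1],
    [0.003,-0.006,0.1]
  ],
  "rot": [
    [0,0,0],
    [0,0,0],
    [0,0,0],
    [0,0,0],
    [0,0,0],
    [0,0,0],
    [0,0,0],
    [0,0,0],
    [0,0,0],
    [0,0,0]
  ]
}}

```text
time: 3.12
tcp_pos: [0.4572, 0.0557, 0.1616]
tool_rot: [0.991, 0.098, -0.089, 0.01]
wrist_force: [0.5, 0.6, 0.4]
gripper_width: 0.0005
gripper_force: 0.0
```

Run:
```python
from bench import r
import cv2,numpy as np
s=r.read_camera("scene")
cv2.imwrite("pics/c.png",cv2.resize(s["frame"][200:350,210:335,::-1],(600,600)[:2],interpolation=cv2.INTER_CUBIC));st=r.get_state();print(st["time"],st["tcp_pos"],st["wrist_force"])
```

```text
3.1667 [0.45734287 0.05577823 0.1616665 ] [ 0.16829138  0.02152586 -0.22550864]
```

View pics/c.png

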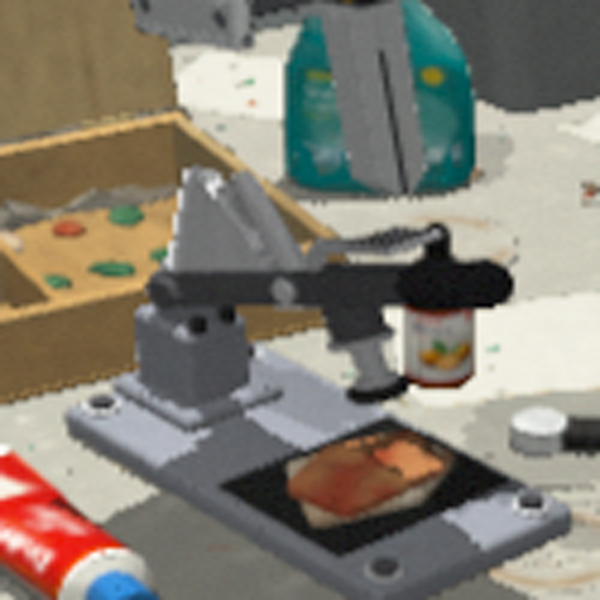

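Run:
```python
from bench import r
from h import *
np.set_printoptions(precision=4,suppress=True)
s=r.read_camera("scene");st=r.get_state();P=cloud(s)
f=lambda u,v:(np.array([u/600*125+210,v/600*150+200]))
print("tcp proj",proj(s,st["tcp_pos"]),"seen tip",f(395,192))
print("plate model",proj(s,plate(.36,.165,.0295)),"seen",f(385,242),"hinge",proj(s,plate(0,0,0)),f(170,290))
print("cam",np.linalg.inv(s["camera_from_world"])[:3,3])
for u,v in[(395,180),(400,100),(385,242),(370,246),(410,236)]:
    a,b=f(u,v).round().astype(int);print(a,b,P[b-1:b+2,a].reshape(-1,3))
```

```text
tcp proj [293.6878 265.55  ] seen tip [292.2917 248.    ]
plate model [291.6894 259.8437] seen [290.2083 260.5   ] hinge [250.1093 270.0891] [245.4167 272.5   ]
cam [-0.4188  0.5132  0.7277]
292 245 [[0.4545 0.0599 0.211 ]
 [0.4558 0.0592 0.2081]
 [0.4565 0.0589 0.2055]]
293 225 [[0.4641 0.0518 0.2467]
 [0.4624 0.0527 0.2456]
 [0.4607 0.0537 0.2444]]
290 260 [[0.4618 0.0611 0.1755]
 [0.4576 0.0633 0.1759]
 [0.4538 0.0654 0.1762]]
287 262 [[ 0.4577  0.0698  0.1755]
 [ 0.4578  0.0698  0.1733]
 [ 0.7277 -0.0667 -0.0003]]
295 259 [[0.4604 0.051  0.1755]
 [0.4547 0.054  0.1769]
 [0.4515 0.0558 0.1767]]
```

The plate is undisturbed and there is no contact force. The fingertip shows at image (292,248), about 35-40 mm higher than the reported TCP, so the true tip is behind the TCP. I'll find contact by force instead.

Call:
{"op": "apply_moves", "data": {
  "offset": [
    [0.002,0,0.012],
    [0.004,0,0.024],
    [0.006,0,0.032],
    [0.007,0,0.04],
    [0.007,0,0.04]
  ],
  "rot": [
    [0,0,0],
    [0,0,0],
    [0,0,0],
    [0,0,0],
    [0,0,0]
  ]
}}

```text
time: 3.63
tcp_pos: [0.4565, 0.0556, 0.1401]
tool_rot: [0.991, 0.098, -0.09, 0.01]
wrist_force: [-0.8, 0.6, -0.4]
gripper_width: 0.0006
gripper_force: 0.0
```

Run:
```python
from bench import r
from h import *
import cv2
np.set_printoptions(precision=4,suppress=True)
s=r.read_camera("scene");st=r.get_state();print(st["tcp_pos"],st["wrist_force"],st["time"])
cv2.imwrite("pics/d.png",cv2.resize(s["frame"][200:350,210:335,::-1],(600,600),interpolation=cv2.INTER_CUBIC))
t=r.read_camera("top");P=cloud(s)
for v in range(240,262,2):print(v,P[v,290:297:3])
```

```text
[0.4567 0.0556 0.1406] [ 0.1527 -0.4508  0.9673] 3.6833
240 [[0.4612 0.0604 0.2166]
 [0.4625 0.0534 0.2142]
 [0.461  0.0477 0.2133]]
242 [[0.4617 0.0603 0.2121]
 [0.4627 0.0534 0.2098]
 [0.4589 0.049  0.2103]]
244 [[0.4584 0.0621 0.2098]
 [0.4586 0.0556 0.208 ]
 [0.459  0.049  0.206 ]]
246 [[0.4588 0.062  0.2053]
 [0.4593 0.0553 0.2033]
 [0.4613 0.0478 0.2004]]
248 [[0.4567 0.0632 0.2023]
 [0.4573 0.0565 0.2002]
 [0.4581 0.0496 0.198 ]]
250 [[0.4528 0.0653 0.2004]
 [0.4615 0.0544 0.1934]
 [0.4575 0.05   0.1941]]
252 [[0.4528 0.0654 0.1961]
 [0.4562 0.0572 0.1923]
 [0.4572 0.0503 0.19  ]]
254 [[0.4577 0.063  0.1889]
 [0.4569 0.057  0.1876]
 [0.4577 0.0501 0.1853]]
256 [[0.4554 0.0643 0.186 ]
 [0.4539 0.0586 0.1851]
 [0.4577 0.0502 0.181 ]]
258 [[0.47   0.0569 0.1726]
 [0.4553 0.058  0.1799]
 [0.4574 0.0504 0.1768]]
260 [[0.4597 0.0623 0.1746]
 [0.4521 0.0597 0.1776]
 [0.4495 0.0547 0.1774]]
```

View pics/d.png

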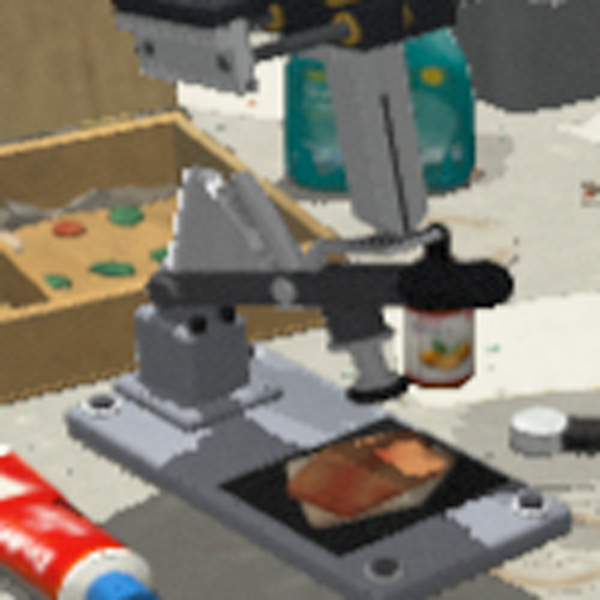

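The fingertips sit just above the middle and front of the plate, at (395,235). I press the pawl now.

Call:
{"op": "apply_moves", "data": {
  "offset": [
    [0.001,0,0.006],
    [0.001,0,0.012],
    [0.0,0,0.018],
    [-0.002,0,0.024],
    [-0.004,0,0.03],
    [-0.005,0,0.034],
    [-0.005,0,0.034],
    [-0.005,0,0.034]
  ],
  "rot": [
    [0,0,0],
    [0,0,0],
    [0,0,0],
    [0,0,0],
    [0,0,0],
    [0,0,0],
    [0,0,0],
    [0,0,0]
  ]
}}

```text
time: 4.4
tcp_pos: [0.4515, 0.0545, 0.1248]
tool_rot: [0.991, 0.098, -0.089, 0.01]
wrist_force: [-2.2, -1.2, 4.6]
gripper_width: 0.0004
gripper_force: 2.0
```

Run:
```python
from bench import r
from h import *
import cv2
s=r.read_camera("scene");st=r.get_state();print(st["tcp_pos"],st["wrist_force"],st["time"])
cv2.imwrite("pics/e.png",cv2.resize(s["frame"][200:350,210:335,::-1],(600,600),interpolation=cv2.INTER_CUBIC))
```

```text
[0.45150067 0.05447814 0.12484755] [-1.59004941 -0.40818318  4.61924603] 4.45
```

View pics/e.png

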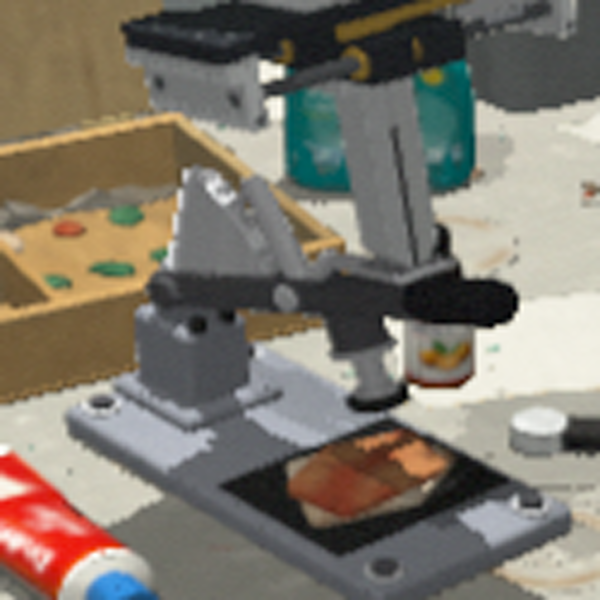

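The pawl is down at about 4.6 N and the arm is still up. I keep it pressed and follow the arc down.

Call:
{"op": "apply_moves", "data": {
  "offset": [
    [-0.002,0,0.008],
    [-0.004,0,0.014],
    [-0.005,0,0.02],
    [-0.007,0,0.027],
    [-0.008,0,0.034],
    [-0.009,0,0.041],
    [-0.01,0,0.047],
    [-0.011,0,0.053],
    [-0.012,0,0.06],
    [-0.012,0,0.067],
    [-0.013,0,0.074],
    [-0.014,0,0.081],
    [-0.014,0,0.087],
    [-0.014,0,0.087]
  ],
  "rot": [
    [0,0,0],
    [0,0,0],
    [0,0,0],
    [0,0,0],
    [0,0,0],
    [0,0,0],
    [0,0,0],
    [0,0,0],
    [0,0,0],
    [0,0,0],
    [0,0,0],
    [0,0,0],
    [0,0,0],
    [0,0,0]
  ]
}}

```text
time: 5.62
tcp_pos: [0.437, 0.0514, 0.083]
tool_rot: [0.991, 0.098, -0.089, 0.01]
wrist_force: [-0.9, -0.8, 4.5]
gripper_width: 0.0002
gripper_force: 2.2
```

Run:
```python
from bench import r
from h import *
import cv2
s=r.read_camera("scene");st=r.get_state();print(st["tcp_pos"],st["wrist_force"],st["time"])
cv2.imwrite("pics/f.png",cv2.resize(s["frame"][200:350,210:335,::-1],(600,600),interpolation=cv2.INTER_CUBIC))
```

```text
[0.43715201 0.05144181 0.0831643 ] [-1.48858857 -0.84184624  4.35553704] 5.6667
```

View pics/f.png

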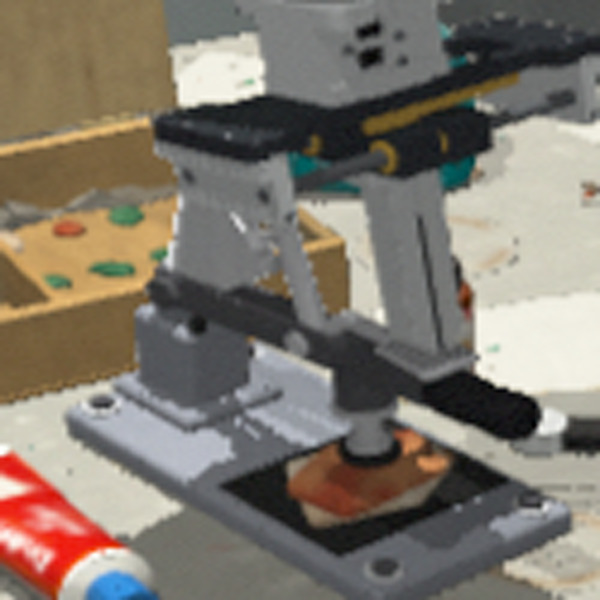

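The arm is nearly down and the foot is just above or on the jasper at (370,455). The pawl is still pressed, so I go on to the stop.

Call:
{"op": "apply_moves", "data": {
  "offset": [
    [0,0,0.007],
    [0.0,0,0.013],
    [0.001,0,0.019],
    [0.001,0,0.025],
    [0.001,0,0.03],
    [0.001,0,0.035],
    [0.001,0,0.039],
    [0.001,0,0.042],
    [0.001,0,0.042],
    [0.001,0,0.042],
    [0.001,0,0.042]
  ],
  "rot": [
    [0,0,0],
    [0,0,0],
    [0,0,0],
    [0,0,0],
    [0,0,0],
    [0,0,0],
    [0,0,0],
    [0,0,0],
    [0,0,0],
    [0,0,0],
    [0,0,0]
  ]
}}

```text
time: 6.58
tcp_pos: [0.4344, 0.0508, 0.0639]
tool_rot: [0.991, 0.098, -0.089, 0.01]
wrist_force: [-7.6, -2.3, 33.3]
gripper_width: 0.0005
gripper_force: 16.9
```

Run:
```python
from bench import r
from h import *
import cv2
for i in range(4): s=r.read_camera("scene")
st=r.get_state();print(st["tcp_pos"],st["wrist_force"],st["time"])
cv2.imwrite("pics/g.png",cv2.resize(s["frame"][200:350,210:335,::-1],(600,600),interpolation=cv2.INTER_CUBIC))
```

```text
[0.43433919 0.05081434 0.06389862] [-7.42292768 -2.5535877  33.12313336] 6.7833
```

View pics/g.png

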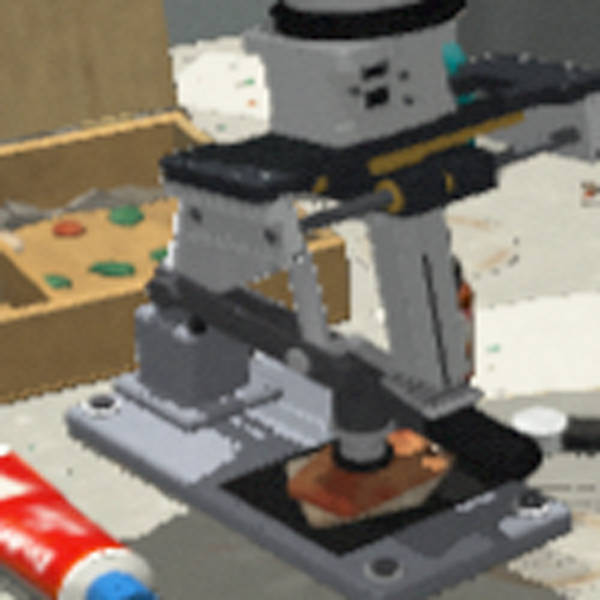

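The arm is at its stop with the foot compressed on the jasper, at (365,455). I release straight back along the fingers.

Call:
{"op": "apply_moves", "data": {
  "offset": [
    [0,0,-0.03],
    [0,0,-0.08],
    [0,0,-0.13],
    [0,0,-0.18],
    [0,0,-0.24],
    [0,0,-0.24],
    [0,0,-0.24],
    [0,0,-0.24]
  ],
  "rot": [
    [0,0,0],
    [0,0,0],
    [0,0,0],
    [0,0,0],
    [0,0,0],
    [0,0,0],
    [0,0,0],
    [0,0,0]
  ]
}}

```text
time: 7.45
tcp_pos: [0.4548, 0.0552, 0.1801]
tool_rot: [0.991, 0.098, -0.089, 0.01]
wrist_force: [-0.3, -0.0, -0.0]
gripper_width: 0.0008
gripper_force: 0.0
```

Run:
```python
from bench import r
from h import *
import cv2
s=r.read_camera("scene")
st=r.get_state();print(st["tcp_pos"],st["wrist_force"],st["time"])
cv2.imwrite("pics/i.png",cv2.resize(s["frame"][200:350,210:335,::-1],(600,600),interpolation=cv2.INTER_CUBIC))
```

```text
[0.45450843 0.05517085 0.17978384] [-1.07347985 -1.02465063 -0.14073399] 7.5
```

View pics/i.png

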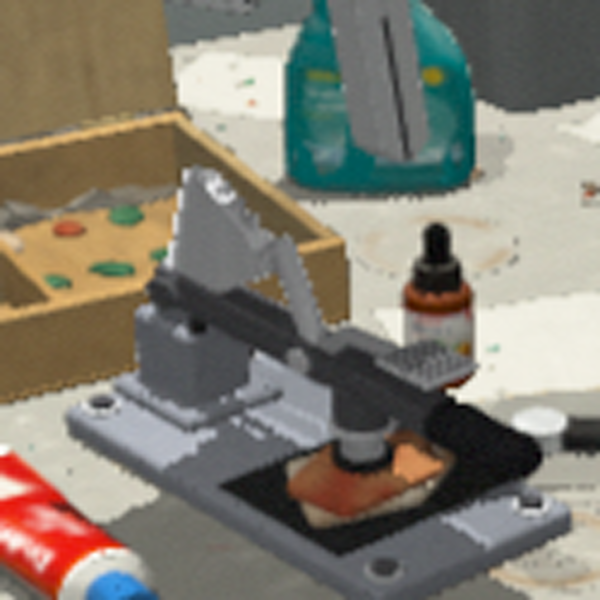

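The arm is down, the thumb plate has sprung up at (430,360), and the slabs and bystanders are in place.

```bash
python3 -c "
from bench import r
print(r.hand_in())"
```

```text
the job is handed in; nothing more can be done
None
```

I handed the job in: in the last picture the press arm is down with its foot on the slabs, the thumb plate has sprung back up, and the slabs and bystanders look unmoved; the hand-in returned no verdict.

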